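# Change the embossing die and turn it to the mark

## Task

Put the blue die away first: take it off the press plate and stand it in the empty tray bay with the blue disc. Then stand the red die on the press plate, with its round base home against both bars of the V-stop and its pointer turned to point straight at the white mark. Keep both dies upright and do not disturb anything else.

Things in the scene. Friction and masses are not known exactly. Their poses are not given: they have to be found in the camera images.
- die_red: embossing die to fit: round brass base 52 mm across, 18 mm high; red pointer fin 8 mm wide, 19 to 25 mm above the underside, sticking out along its own +x to 42 mm from the axis; round red knob to grip, 26 mm across, 26 to 70 mm above the underside (keep fingertips above 27 mm). About 0.36 kg. Origin: centre of the underside, z up its axis. Starts in a tray bay, turned anyhow
- die_blue: the die to put away: same shape, blue knob and pointer; it starts standing in the V-stop, within 5 mm of its seat, on the press plate, turned anyhow
- die_yellow: embossing die, standing upright; same shape as die_red, yellow knob; stays in its bay
- die_grey: embossing die, standing upright; same shape as die_red, grey knob; stays in its bay
- die_red_pointer (a point): tip of the red die's pointer, 42 mm from its axis, 22 mm above its underside
- tray: fixed wooden tray 175 x 175 mm, 17 mm high, floor 5 mm thick, divided by 5 mm walls into four open square bays of 80 mm (centres at +-42.5 mm along its x and y; the walls stand 12 mm above the floor). Origin: centre of the underside
- blue_disc: flat blue disc, 44 mm across, 1 mm thick (no obstacle: the die stands on the tray's floor through it), at the centre of the empty bay: the blue die's home. Origin: its centre, at the tray floor
- nest: fixed dark steel press plate 150 x 150 x 12 mm with a V-stop: two aluminium bars 44 x 8 mm, 12 mm above the plate, at 90 degrees. Origin: on the plate's underside, 12 mm below its top, exactly under the axis of a die whose base touches both bars. Its +x points into the V (push this way to seat a die; the bars touch the base 45 degrees either side of +x); the V is open to -x
- mark: white painted T-shaped mark on the press plate, on the open side of the V. Origin: on the plate's top at the seat centre; its own +x points from the seat to the mark, whose stem runs from 48 to 66 mm, 6 mm wide
- mark_tip (a point): inner end of the white mark, 48 mm from the seat centre
- glue_bottle: upright white glue bottle, 40 mm across, 150 mm high, between tray and plate: an obstacle. Origin: centre of the underside
- post: fixed steel post, 12 mm across, 302 mm high on a 90 mm foot: an obstacle. Origin: centre of the underside
- dye_tin: upright tin, 64 mm across, 75 mm high, bystander
- mallet: hammer lying on the bench, bystander, under 60 mm high
- pliers: pliers lying on the bench, 130 mm long, 13 mm high, bystander
- lighter: lighter lying on the bench, 78 mm long, 12 mm high, bystander
- awl: awl with a wooden handle lying on the bench, 160 mm long, under 40 mm high, bystander
There are look-alikes about, which are no part of the job. Leave any purple look-alike of the die_red alone.

How it is judged:
On the way, in this order (a step that is already met when the one before it is completed fails the run):
1. the blue die stands in the bay with the blue disc, let go (horizontal distance between die_blue and blue_disc below 0.022 m and z of die_blue in the frame of blue_disc below 0.005 m and angle between die_blue's own z axis and vertical below 0.08 rad and contact force between the fingers and die_blue below 0.1 N), for 0.2 s.
2. the red die stands home in the V-stop with its pointer at the mark (horizontal distance between die_red and nest below 0.0035 m and z of die_red in the frame of nest below 0.015 m and angle between die_red's own z axis and vertical below 0.06 rad and angle between the x axis of die_red and the x axis of mark, either way round below 0.1 rad and horizontal distance between die_red_pointer and mark_tip below 0.02 m), for 0.2 s.
At the end, for the whole second after the job is handed in: The blue die stands upright on the floor of the bay with the blue disc (within 22 mm of its centre); the red die stands upright on the press plate, axis within 3.5 mm of the V-stop's seat, pointer within 0.1 rad of the white mark's direction; both released and at rest (all of step 1 and all of step 2 and linear speed of each of die_red, die_blue below 0.01 m/s); the robot touches nothing.
It fails at once if a handled die is tipped over (angle between any of die_red, die_blue's own z axis and vertical above 0.7 rad).
It fails at once if the yellow or the grey die is moved by more than 15 mm (distance of any of die_yellow, die_grey from where it was at the start of the episode above 0.015 m).
It fails at once if a bystander is moved by more than 20 mm (distance of any of glue_bottle, dye_tin, mallet, pliers, lighter, awl from where it was at the start of the episode above 0.02 m).
It also fails if it takes over 64 s, if anything falls off the work surface, if the arm or the gripper's body presses on something with over 40 N, if the wrist force passes 120 N, or if a joint passes its speed limit or range.

## Robot

A 7-joint arm with a two-finger parallel gripper is mounted at the origin on the work surface. World frame = base frame: x ahead of the robot, y to its left, z up, the work surface at z = 0. Lengths are in m, angles in rad, forces in N, time in s.
With the tool pointing down it reaches from about 0.375 to 0.925 m from the base axis. Payload 3.1 kg.
Tool frame: the origin (TCP) lies on the mounting face of the last link; the fingertips stand 173 mm ahead of it and the grasp point (between the pads) lies 155 mm ahead of it; z points along the fingers, y is the line along which they close (so a half turn about z gives the same grasp; the last joint's range is limited). The gripper opens to 85 mm and grips with 20 to 120 N. Pads are 22 mm wide; open, the fingers measure 114 mm over their backs; the gripper's body (76 mm by 85 mm) begins 54 mm behind the grasp point. The pads swing forward as they close: fully open they stand 13 mm farther back than shut.
Start: joints at [-1.383, 0.383, 0.044, 1.598, -0.018, 1.161, -0.05], TCP at [0.183, 0.624, 0.405] pointing down, gripper open.
Joint ranges: [-2.61, 2.61], [-0.41, 2.15], [-1.48, 1.57], [0, 2.5], [-1.57, 4.71], [0.05, 1.97], [-2.85, 2.85]. Speed limits (rad/s): [2.79, 2.79, 3.14, 3.14, 3.14, 3.14, 3.14].

## Interface

Orientations are given as a 3x3 rotation matrix whose columns are the frame's x, y, z axes.
In Python, from rig import sense, snapshot, camera_params, finish_job gives the robot as it stands.
- The arm moves only by the shell command python3 -m jog 'ROWS' [FORCE]. ROWS is JSON, a list of rows, each a list of 3 entries, a list of its own where there are three numbers: the opening, from -1 (shut) to 1 (fully open), then the shift along the tool's x, y, z in cm, then the turn about the tool's z in degrees. A call has 1 to 5 rows; each row shifts and turns the commanded pose from where the row before left it, along the tool's axes as they then stand; what a row does not reach is not made up. A row lasts 1/12 s, in which the tool goes at most 41.7 mm and 7.16 degrees, less where a joint would pass 70% of its speed; a pose out of reach is approached as far as the arm can. A call with a gripper value outside its range is refused whole. The fingers move at their own pace and stop on an object; FORCE is the grip in N (left out, the last holds). Time passes only in rows, so rows that do not move let the fingers close. It gives the time, the measured TCP pose, the force, the opening and the grip force at its end, in the units of the state.
- sense(): the state, without advancing time (a new reading comes with each control period).
- snapshot(name): name is "scene" or "top"; returns the picture (420x560x3 uint8, red, green, blue); there is no depth.
- camera_params(name): a dict with "fx", "fy", "cx", "cy" (pixels), "k1" (the pictures are not rectified: a ray, as slopes to the right and down, at radius r is drawn at 1 + k1 r^2 times it, then the intrinsics apply), "rvec" (rotation vector, rad) and "tvec" (3), from world to camera coordinates, as OpenCV has them. Camera axes: x right, y down, z forward; pixel columns grow to the right and rows downward; lengths in m; the calibration is good to about 2 mm. A picture is of the moment at which its call begins. camera_params takes no time and is no camera call.
- finish_job(): hands the job in; it is judged then, once.
The state is a dict: "time": time; "q": joint angles; "qvel": joint speeds; "tau": joint torques, N m; "eef_pos": TCP position; "eef_rot": TCP orientation; "wrist_force": force on the tool from outside, world axes, zero at the start; "torque": the same for the moment, N m; "width": opening from 0.0 (shut) to 1.0 (fully open); "grasp_force": force on a finger pad.
Only numpy, scipy, OpenCV 4.12 (cv2) and the standard library are available. Lean on these libraries where they do the work, as an engineer would, in place of code of your own. Each camera call takes 0.05 s, during which the arm holds its last target. There are 200 camera calls.

## Working session

There is one attempt and no reset: what is moved stays moved. The work goes in short steps, Python scripts to look and compute and a shell command to move; the robot and the scene stay as the last step left them, time stands still between calls to the robot, and variables do not carry over. Pictures are saved under pics/ and viewed, at most 10 in all, crops included, and the job is handed in when it is done.

```bash
ls; mkdir -p pics; python3 - <<'E'
from rig import *
import cv2
for n in("scene","top"):
    cv2.imwrite(f"pics/{n}0.png",snapshot(n)[:,:,::-1]); print(n,camera_params(n))
s=sense();print(s["time"],s["eef_pos"],s["eef_rot"],s["width"])
E
```

```text
pics
scene {'fx': 455.1949442875831, 'fy': 455.1949442875831, 'cx': 283.5777794170741, 'cy': 211.95106227049868, 'k1': -0.09723741686246246, 'rvec': array([ 0.69431855,  2.45233257, -1.33685026]), 'tvec': array([ 0.47576758, -0.11970659,  1.47302522])}
top {'fx': 415.35867082604517, 'fy': 415.35867082604517, 'cx': 284.8486009610736, 'cy': 204.88356099663133, 'k1': -0.029219745871716763, 'rvec': array([ 2.19286515, -2.18085144,  0.04223372]), 'tvec': array([0.01633785, 0.56096294, 1.09787416])}
0.1 [0.18311877 0.62320441 0.40338726] [[-9.59455699e-01  2.81858998e-01 -5.16299556e-04]
 [ 2.81859412e-01  9.59452718e-01 -2.39885113e-03]
 [-1.80772762e-04 -2.44711528e-03 -9.99996989e-01]] 0.9956132048168491
```

View pics/top0.png

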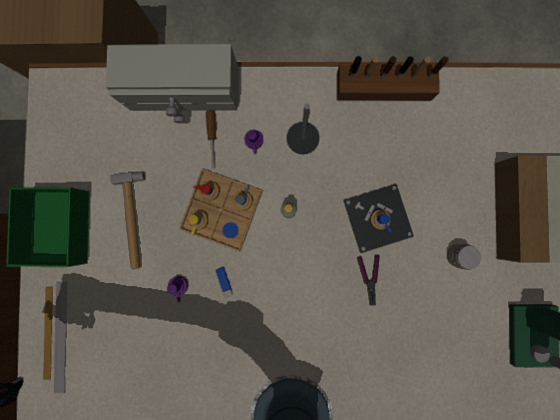

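View pics/scene0.png

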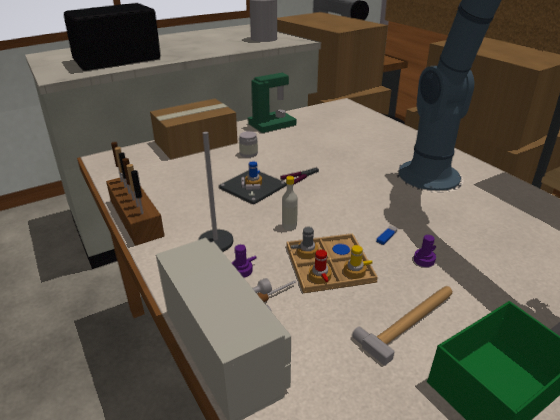

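The top view shows blue die at (384,220) on the plate (379,217) and its V bars. The mark is at about (360,206). The tray is centred near (222,210): red die (204,188), grey (241,199), yellow (194,219), and blue disc (231,230). The glue bottle is at (289,207) and the post at (303,138).

Could be taken for the red die: purple look-alikes at (253,139) and (177,287), and the yellow (194,219) and grey (241,199) dies. Could be taken for the blue die or disc: the blue lighter at (223,280). I choose the red knob at (204,188), and I'll check it in a crop.

```bash
cat >h.py <<'E'
import numpy as np,cv2
from rig import *
P={n:camera_params(n) for n in("scene","top")}
def ray(n,uv):
    p=P[n];x=(np.asarray(uv,float)-[p["cx"],p["cy"]])/[p["fx"],p["fy"]]
    s=x.copy()
    for _ in range(20): s=x/(1+p["k1"]*(s@s))
    R=cv2.Rodrigues(p["rvec"])[0];return -R.T@p["tvec"],R.T@np.array([s[0],s[1],1])
def onz(n,uv,z):
    c,d=ray(n,uv);return (c+d*(z-c[2])/d[2])
def proj(n,X):
    p=P[n];R=cv2.Rodrigues(p["rvec"])[0];c=R@np.asarray(X)+p["tvec"];s=c[:2]/c[2]
    return s*(1+p["k1"]*(s@s))*[p["fx"],p["fy"]]+[p["cx"],p["cy"]]
def two(a,b):
    (c1,d1),(c2,d2)=ray("top",a),ray("scene",b)
    t=np.linalg.lstsq(np.c_[d1,-d2],c2-c1,rcond=None)[0]
    A,B=c1+d1*t[0],c2+d2*t[1];return (A+B)/2,np.linalg.norm(A-B)
def blobs(img,box,f,amin=4):
    x0,y0,x1,y1=box;c=img[y0:y1,x0:x1];h=cv2.cvtColor(c,cv2.COLOR_RGB2HSV)
    m=f(*[h[...,i].astype(int) for i in range(3)]).astype(np.uint8)
    n,l,s,ce=cv2.connectedComponentsWithStats(m)
    return [(ce[i]+[x0,y0],s[i][4],s[i][:4]+[x0,y0,0,0],np.argwhere(l==i)[:,::-1]+[x0,y0]) for i in range(1,n) if s[i][4]>=amin]
E
python3 - <<'E'
from h import *
t=cv2.imread("pics/top0.png");s=cv2.imread("pics/scene0.png")
a=cv2.resize(t[160:255,170:270],None,fx=4,fy=4,interpolation=2)
b=cv2.resize(t[175:255,335:420],None,fx=4.5,fy=4.75,interpolation=2)
cv2.imwrite("pics/c1.png",np.hstack([a[:380],b[:380]]))
a=cv2.resize(s[215:300,275:385],None,fx=3.6,fy=3.6,interpolation=2)[:300]
b=cv2.resize(s[150:210,210:310],None,fx=4,fy=5,interpolation=2)[:300]
cv2.imwrite("pics/c2.png",np.hstack([a,b]))
T=t[:,:,::-1].copy();S=s[:,:,::-1].copy()
blue=lambda h,s,v:(h>100)&(h<128)&(s>140)&(v>60)
red=lambda h,s,v:((h<6)|(h>174))&(s>170)&(v>60)
for nm,im,box,f in(("top red",T,(180,165,270,255),red),("top blue",T,(180,165,430,255),blue),("sc red",S,(290,230,380,290),red),("sc blue",S,(215,150,380,260),blue)):
    for c,a,bb,_ in blobs(im,box,f): print(nm,c.round(1),a,bb)
for n,px,z in(("red",(204,188),.075),("blue",(384,220),.082),("disc",(231,230),.005)):print(n,onz("top",px,z).round(3))
E
```

```text
top red [203.5 188.2] 87 [194 184  16  10]
top blue [384.3 218.7] 73 [380 214  10  10]
top blue [230.1 229.9] 179 [223 223  15  15]
top blue [387.9 228.6] 25 [385 225   6   8]
sc red [321. 254.] 86 [316 250  11   9]
sc red [319.9 264.8] 106 [315 259  12  12]
sc red [324.8 277. ] 31 [322 273   6   9]
sc blue [252.6 164. ] 35 [249 162   8   5]
sc blue [253.2 172.3] 68 [249 168  11   9]
sc blue [378.1 239.3] 15 [377 237   3   6]
sc blue [340.9 249. ] 133 [333 244  17  11]
red [0.6   0.225 0.075]
blue [ 0.521 -0.231  0.082]
disc [0.493 0.165 0.005]
```

View pics/c1.png

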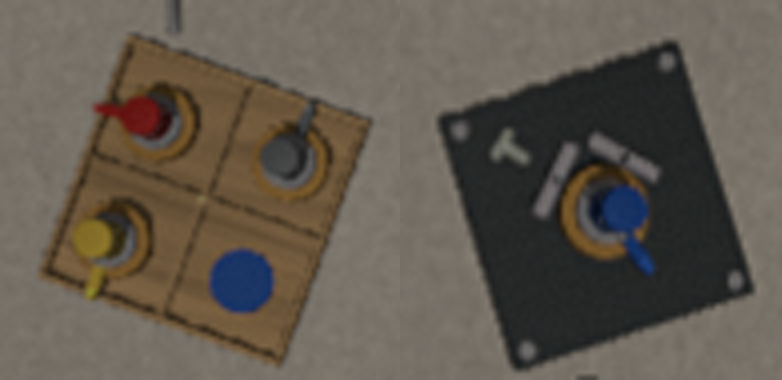

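View pics/c2.png

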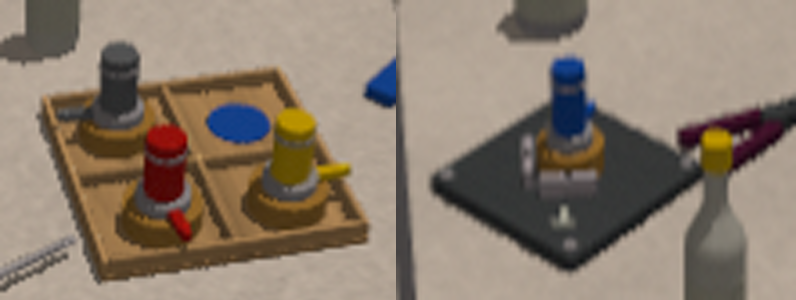

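The crops confirm it: red knob with red pointer in the upper-left bay, pointing left and slightly up. Yellow and grey are distinct, the empty bay holds the blue disc, and the white T lies at crop (510,147), up and left of the V, about pixel (359,206).

```bash
cat >m.py <<'E'
from h import *
T=cv2.imread("pics/top0.png")[:,:,::-1].copy();S=cv2.imread("pics/scene0.png")[:,:,::-1].copy()
nad=-cv2.Rodrigues(P["top"]["rvec"])[0].T@P["top"]["tvec"];print("cam",nad.round(3))
for n,a,b in(("red",(205.5,188.2),(321,254)),("blue",(384.3,218.7),(252.6,164))):
    X,e=two(a,b);print(n,X.round(4),"gap",e.round(4))
print("disc",onz("top",(230.1,229.9),.006).round(4),onz("scene",(340.9,249),.006).round(4))
# brass bases
br=lambda h,s,v:(h>10)&(h<22)&(s>150)&(v>60)
print("brass top blue",[(c.round(1),a,b) for c,a,b,_ in blobs(T,(365,200,400,240),br)])
w=lambda h,s,v:(s<60)&(v>85)
for c,a,b,p in blobs(T,(348,195,402,240),w,6):
    for z in(.012,.024):
        r=cv2.minAreaRect(np.array([onz("top",q,z)[:2]*1000 for q in p],np.float32))
        print("white",c.round(1),a,z,onz("top",c,z).round(4),np.round(r[1],0),round(r[2],1))
        q=np.array([onz("top",q,z)[:2] for q in p]);d=np.linalg.svd(q-q.mean(0))[2][0];print("   axis deg",np.degrees(np.arctan2(d[1],d[0])).round(1))
E
python3 m.py; python3 - <<'E'
from h import *
T=cv2.imread("pics/top0.png")
b=cv2.resize(T[196:240,345:405],None,fx=12,fy=12,interpolation=0)
cv2.imwrite("pics/c3.png",b)
E
```

```text
cam [0.501 0.002 1.127]
red [0.5993 0.2225 0.0703] gap 0.0011
blue [ 0.5244 -0.2327  0.0777] gap 0.0011
disc [0.493 0.167 0.006] [0.4943 0.1672 0.006 ]
brass top blue [(array([375. , 220.1]), np.int32(73), array([371, 210,  14,  19])), (array([385.5, 212. ]), np.int32(6), array([384, 211,   4,   3]))]
white [351.7 195.5] 19 0.012 [ 0.5871 -0.1601  0.012 ] [ 5. 27.] 0.3
   axis deg -82.8
white [351.7 195.5] 19 0.024 [ 0.5862 -0.1583  0.024 ] [ 5. 27.] 0.3
   axis deg -82.8
white [358.7 205.7] 23 0.012 [ 0.5597 -0.1787  0.012 ] [17. 12.] 78.9
   axis deg 61.3
white [358.7 205.7] 23 0.024 [ 0.5591 -0.1767  0.024 ] [17. 12.] 78.9
   axis deg 61.3
white [380.4 205.5] 22 0.012 [ 0.5606 -0.2369  0.012 ] [19.  7.] 63.6
   axis deg -118.2
white [380.4 205.5] 22 0.024 [ 0.5599 -0.2343  0.024 ] [19.  7.] 63.6
   axis deg -118.2
white [371.1 208.3] 19 0.012 [ 0.553  -0.2118  0.012 ] [ 6. 18.] 63.3
   axis deg 152.6
white [371.1 208.3] 19 0.024 [ 0.5524 -0.2094  0.024 ] [ 6. 18.] 63.3
   axis deg 152.6
white [388.7 209.8] 18 0.012 [ 0.5493 -0.2591  0.012 ] [17.  7.] 56.4
   axis deg -123.7
white [388.7 209.8] 18 0.024 [ 0.5488 -0.2563  0.024 ] [17.  7.] 56.4
   axis deg -123.7
white [367.1 216.3] 19 0.012 [ 0.5315 -0.2009  0.012 ] [ 6. 18.] 63.3
   axis deg 152.6
white [367.1 216.3] 19 0.024 [ 0.5312 -0.1987  0.024 ] [ 6. 18.] 63.3
   axis deg 152.6
white [350.1 231.5] 92 0.012 [ 0.4908 -0.1553  0.012 ] [16. 59.] 89.9
   axis deg -170.6
white [350.1 231.5] 92 0.024 [ 0.4909 -0.1536  0.024 ] [16. 58.] 89.9
   axis deg -170.6
white [378.1 222.7] 23 0.012 [ 0.5145 -0.2305  0.012 ] [30. 12.] 52.2
   axis deg -129.7
white [378.1 222.7] 23 0.024 [ 0.5143 -0.228   0.024 ] [30. 12.] 52.2
   axis deg -129.7
```

View pics/c3.png

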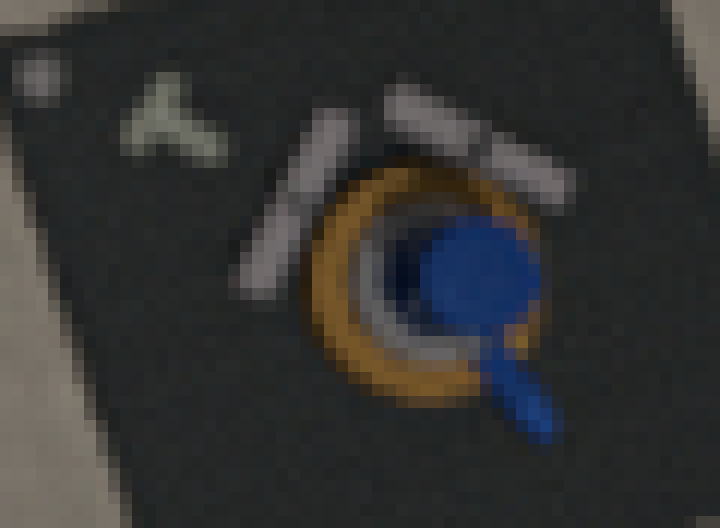

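The 12x crop shows the T with its stem pointing right and down towards the seat (stem end about (218,155) in the crop, pixel (363,209)). Each bar is two halves with a notch, and the blue die sits close to both. The bars come out exactly orthogonal, which puts the seat at about (0.528,-0.231).

```bash
cat >m2.py <<'E'
from h import *
T=cv2.imread("pics/top0.png")[:,:,::-1].copy();S=cv2.imread("pics/scene0.png")[:,:,::-1].copy()
seat=np.array([.528,-.231]);ang=lambda d:np.degrees(np.arctan2(d[1],d[0])).round(1)
def wc(im,box,z,n):
    x0,y0,x1,y1=box;g=cv2.cvtColor(im[y0:y1,x0:x1],cv2.COLOR_RGB2GRAY).astype(float);g-=np.median(g);g[g<12]=0
    yy,xx=np.mgrid[y0:y1,x0:x1];c=[(g*xx).sum()/g.sum(),(g*yy).sum()/g.sum()];X=onz(n,c,z)[:2];print(n,"mark",np.round(c,1),X.round(4),"from seat",np.linalg.norm(X-seat).round(4),ang(X-seat))
wc(T,(354,201,365,211),.012,"top");wc(S,(246,188,257,197),.012,"scene")
a,b=onz("top",(357.5,205.3),.012),onz("top",(363.2,209.1),.012);print("stem",ang((a-b)[:2]),b.round(4))
# grey-world check of bars in scene, plate corners
for n,p in(("bolt",(348.2,202.5)),):print(n,onz("top",p,.012).round(4))
red=lambda h,s,v:((h<8)|(h>172))&(s>150)&(v>45)
for c,A,bb,p in blobs(T,(180,165,270,255),red):
    m=p[p[:,0]<200];print("red top",bb,"left tip px",p[p[:,0].argmin()]);print(np.array(sorted(map(tuple,m))).tolist())
for c,A,bb,p in blobs(S,(290,230,380,295),red): print("red sc",c.round(1),bb)
axis=np.array([.599,.2235])
# fin at z=.005+.022
for n,uv in(("top",(196,186.5)),("scene",(324.8,277))):
    X=onz(n,uv,.027)[:2];print(n,X.round(4),np.linalg.norm(X-axis).round(4),ang(X-axis))
# brass base outlines (circle centres)
br=lambda h,s,v:(h>10)&(h<24)&(s>120)&(v>40)
E
python3 m2.py
```

```text
top mark [358.7 205.9] [ 0.5593 -0.1788] from seat 0.0609 59.0
scene mark [251.2 192.7] [ 0.5581 -0.1848] from seat 0.0551 56.9
stem 56.4 [ 0.5508 -0.1907  0.012 ]
bolt [ 0.5683 -0.1505  0.012 ]
red top [194 184  17  10] left tip px [194 186]
[[194, 186], [194, 187], [195, 186], [195, 187], [195, 188], [196, 186], [196, 187], [196, 188], [197, 186], [197, 187], [197, 188], [198, 186], [198, 187], [198, 188], [199, 186], [199, 187], [199, 188], [199, 189]]
red sc [320.7 253.8] [315 249  12  10]
red sc [320.1 264.8] [315 259  12  12]
red sc [324.6 277. ] [321 273   7   9]
top [0.6082 0.2568] 0.0345 74.6
scene [0.606  0.2509] 0.0283 75.7
```

```bash
cat >go.py <<'E'
import sys;from h import *
s=sense();p,R=s["eef_pos"],s["eef_rot"];g=np.array(eval(sys.argv[1]))
print("t",round(s["time"],2),"pos",p.round(4),"yaw",np.degrees(np.arctan2(R[1,0],R[0,0])).round(2),"tilt z",R[:,2].round(3),"q7",s["q"][6].round(2),"w",round(float(s["width"]),3),"gf",round(float(s["grasp_force"]),1),"F",s["wrist_force"].round(1))
print("to go cm tool",(R.T@(g-p)*100).round(2))
E
J="python3 -m jog"
$J '[[0.2,[-3.1,-2.46,0],0],[0.2,[-3.1,-2.46,0],0],[0.2,[-3.1,-2.46,0],0],[0.2,[-3.1,-2.46,0],0],[0.2,[-3.1,-2.46,0],0]]' 60
$J '[[0.2,[-3.1,-2.46,0],0],[0.2,[-3.1,-2.46,0],0],[0.2,[-3.1,-2.46,0],0],[0.2,[-3.1,-2.46,0],0],[0.2,[-3.1,-2.46,0],0]]' >/dev/null
$J '[[0.2,[-3.1,-2.46,0],0],[0.2,[-3.1,-2.46,0],0],[0.2,[-3.1,-2.46,0],0],[0.2,[-3.1,-2.46,0],0]]' >/dev/null
python3 go.py '[.5244,-.2327,.30]'
```

```text
time: 0.52
eef_pos: [0.298, 0.46, 0.404]
eef_rot: [[-0.96, 0.282, -0.001], [0.282, 0.96, -0.001], [0.0, -0.001, -1.0]]
wrist_force: [1.4, 0.1, 0.1]
width: 0.6
grasp_force: 0.0
t 1.27 pos [0.503  0.169  0.4044] yaw 163.64 tilt z [-0.001  0.    -1.   ] q7 0.95 w 0.603 gf 0.0 F [ 0.1 -0.1  0.2]
to go cm tool [-13.38 -37.94  10.43]
```

```bash
J="python3 -m jog"
$J '[[0.2,[-1.34,-3.79,0],0],[0.2,[-1.34,-3.79,0],0],[0.2,[-1.34,-3.79,0],0],[0.2,[-1.34,-3.79,0],0],[0.2,[-1.34,-3.79,0],0]]' >/dev/null
$J '[[0.2,[-1.34,-3.79,0],0],[0.2,[-1.34,-3.79,0],0],[0.2,[-1.34,-3.79,0],0],[0.2,[-1.34,-3.79,0],0],[0.2,[-1.34,-3.79,0],0]]' >/dev/null
$J '[[0.2,[0,0,3.5],0],[0.2,[0,0,3.5],0],[0.2,[0,0,3.4],0],[0.2,[0,0,0],0],[0.2,[0,0,0],0]]' >/dev/null
python3 go.py '[.5244,-.2327,.217]'
```

```text
t 2.52 pos [ 0.5231 -0.2299  0.2986] yaw 163.63 tilt z [-0.006  0.001 -1.   ] q7 1.88 w 0.595 gf 0.0 F [-0.3  0.3  0.5]
to go cm tool [-0.25 -0.23  8.16]
```

```bash
J="python3 -m jog"
$J '[[0.2,[-0.2,-0.25,2.5],0],[0.2,[0,0,2.5],0],[0.2,[0,0,2.0],0],[0.2,[0,0,1.1],0],[0.2,[0,0,0],0]]' >/dev/null
python3 go.py '[.5244,-.2327,.217]'
$J '[[-1,[0,0,0],0],[-1,[0,0,0],0],[-1,[0,0,0],0],[-1,[0,0,0],0],[-1,[0,0,0],0]]' 50 >/dev/null
python3 go.py '[.5244,-.2327,.217]'
```

```text
t 2.93 pos [ 0.5256 -0.233   0.2194] yaw 163.68 tilt z [-0.001  0.001 -1.   ] q7 1.95 w 0.598 gf 0.0 F [-0.3 -0.9 -0.2]
to go cm tool [ 0.13 -0.01  0.24]
t 3.35 pos [ 0.5268 -0.2339  0.222 ] yaw 163.64 tilt z [ 0.004 -0.001 -1.   ] q7 1.95 w 0.29 gf 48.9 F [-0.4  0.4  6.8]
to go cm tool [0.27 0.05 0.49]
```

```bash
J="python3 -m jog"
$J '[[-1,[0,0,-2],0],[-1,[0,0,-4],0],[-1,[0,0,-4],0],[-1,[0,0,-4],0],[-1,[0,0,-4],0]]' >/dev/null
python3 go.py '[.4937,.167,.40]'
$J '[[-1,[1.45,3.75,0],0],[-1,[1.45,3.75,0],0],[-1,[1.45,3.75,0],0],[-1,[1.45,3.75,0],0],[-1,[1.45,3.75,0],0]]' >/dev/null
$J '[[-1,[1.45,3.75,0],0],[-1,[1.45,3.75,0],0],[-1,[1.45,3.75,0],0],[-1,[1.45,3.75,0],0],[-1,[1.45,3.75,0],0]]' >/dev/null
$J '[[-1,[0,0,0],0],[-1,[0,0,0],0]]' >/dev/null
python3 go.py '[.4937,.167,.2175]'
```

```text
t 3.77 pos [ 0.5244 -0.2334  0.4007] yaw 163.59 tilt z [-0.002  0.    -1.   ] q7 1.81 w 0.292 gf 49.9 F [ 1.4 -0.3 -2.7]
to go cm tool [14.26 37.54  0.09]
t 4.77 pos [0.4906 0.1709 0.3989] yaw 164.08 tilt z [-0.002 -0.    -1.   ] q7 0.94 w 0.291 gf 50.2 F [ 0.7 -0.3 -4.3]
to go cm tool [-0.43 -0.28 18.14]
```

```bash
J="python3 -m jog"
$J '[[-1,[-0.4,-0.25,3.5],0],[-1,[0,0,3.5],0],[-1,[0,0,3.5],0],[-1,[0,0,3.0],0],[-1,[0,0,2.5],0]]' >/dev/null
$J '[[-1,[0,0,1.2],0],[-1,[0,0,0],0],[-1,[0,0,0],0]]' >/dev/null
python3 go.py '[.4937,.167,.215]'
python3 - <<'E'
from h import *
t=snapshot("scene")[:,:,::-1];cv2.imwrite("pics/p1.png",cv2.resize(t[180:300,250:410],None,fx=4,fy=4))
E
```

```text
t 5.43 pos [0.4954 0.1626 0.2277] yaw 163.54 tilt z [-0.001 -0.001 -1.   ] q7 1.07 w 0.288 gf 50.0 F [ 0.3  0.9 -3.4]
to go cm tool [0.29 0.37 1.27]
```

View pics/p1.png

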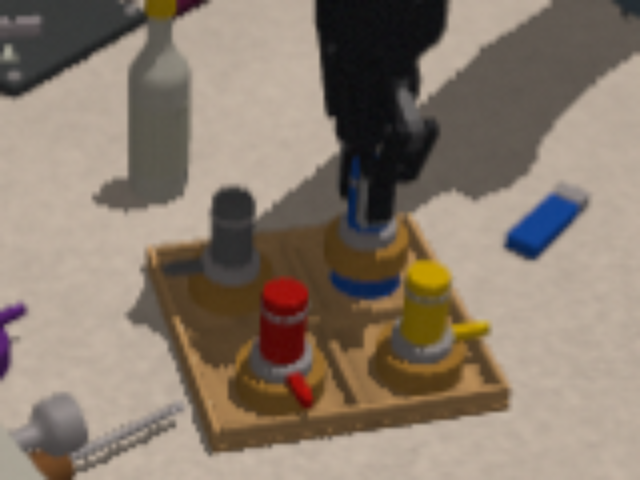

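The blue die hangs upright about 1 cm above the disc, with the base at crop (365,245) and the disc at (365,280). I'll lower it, release and back off.

```bash
J="python3 -m jog"
$J '[[-1,[0.2,0.3,0.3],0],[-1,[0,0,0.4],0],[-1,[0,0,0.3],0],[-1,[0,0,0.2],0],[-1,[0,0,0],0]]' >/dev/null
python3 go.py '[.4937,.167,.215]'
$J '[[0.2,[0,0,0],0],[0.2,[0,0,0],0],[0.2,[0,0,0],0],[0.2,[0,0,0],0]]' >/dev/null
$J '[[0.2,[0,0,-2],0],[0.2,[0,0,-4],0],[0.2,[0,0,-4],0],[0.2,[0,0,-4],0],[0.2,[0,0,-1],0]]' >/dev/null
python3 go.py '[.599,.2235,.29]'
python3 - <<'E'
from h import *
t=snapshot("scene");u=snapshot("top")
blue=lambda h,s,v:(h>100)&(h<128)&(s>140)&(v>50)
print([(c.round(1),a) for c,a,b,p in blobs(t,(300,200,372,270),blue)]);print([(c.round(1),a) for c,a,b,p in blobs(u,(190,165,270,255),blue)])
print("expect knob top",proj("scene",(.4937,.167,.068)).round(1))
cv2.imwrite("pics/p2.png",cv2.resize(t[180:300,250:410],None,fx=4,fy=4)[:,:,::-1])
E
```

```text
t 5.9 pos [0.4939 0.1671 0.2155] yaw 163.65 tilt z [-0.001 -0.    -1.   ] q7 1.08 w 0.296 gf 50.0 F [-0.2 -0.2 -2.3]
to go cm tool [ 0.02 -0.02  0.05]
t 6.65 pos [0.4969 0.1673 0.3729] yaw 163.58 tilt z [ 0.011  0.006 -1.   ] q7 0.96 w 0.6 gf 0.0 F [1.7 0.3 0.5]
to go cm tool [-8.13  8.2   8.44]
[(array([343.7, 227.3]), np.int32(68)), (array([343.1, 237.5]), np.int32(91))]
[]
expect knob top [342.9 228.5]
```

View pics/p2.png

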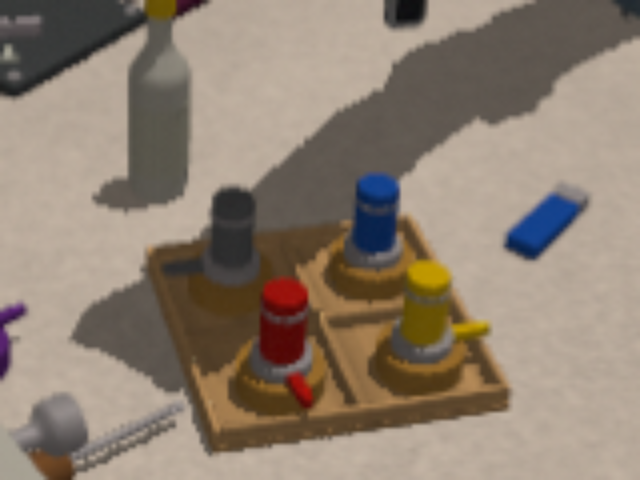

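The blue die stands upright over the disc, with its knob top at (343.7,227.3) against (342.9,228.5) predicted, and it has been let go. Next, the red die.

```bash
J="python3 -m jog"
$J '[[0.2,[-2.7,2.73,0],0],[0.2,[-2.7,2.73,0],0],[0.2,[-2.7,2.73,0],0],[0.2,[0,0,2.5],0],[0.2,[0,0,2.5],0]]' >/dev/null
$J '[[0.2,[0,0,2.5],0],[0.2,[0,0,1],0],[0.2,[0,0,0],0]]' >/dev/null
python3 go.py '[.5993,.223,.213]'
```

```text
t 7.42 pos [0.5924 0.222  0.2751] yaw 163.62 tilt z [-0.01  -0.005 -1.   ] q7 1.04 w 0.599 gf 0.0 F [-0.6 -0.3 -1. ]
to go cm tool [-0.68  0.33  6.2 ]
```

```bash
J="python3 -m jog"
$J '[[0.2,[-0.5,0.3,0.5],0],[0.2,[0,0,2],0],[0.2,[0,0,2],0],[0.2,[0,0,1],0],[0.2,[0,0,0.5],0]]' >/dev/null
$J '[[0.2,[0,0,0],0],[0.2,[0,0,0],0]]' >/dev/null
python3 go.py '[.5993,.223,.213]'
```

```text
t 8.0 pos [0.6012 0.2244 0.2217] yaw 163.62 tilt z [ 0.002  0.001 -1.   ] q7 1.07 w 0.603 gf 0.0 F [-0.9 -0.6 -0.2]
to go cm tool [ 0.14 -0.19  0.87]
```

```bash
J="python3 -m jog"
$J '[[0.2,[0,0,0.6],0],[-1,[0,0,0],0],[-1,[0,0,0],0],[-1,[0,0,0],0],[-1,[0,0,0],0]]' 60 >/dev/null
$J '[[-1,[0,0,0],0]]' >/dev/null
python3 go.py '[.5993,.223,.213]'
$J '[[-1,[0,0,-2],0],[-1,[0,0,-4],0],[-1,[0,0,-4],0],[-1,[0,0,-4],0],[-1,[0,0,-4],0]]' >/dev/null
$J '[[-1,[-0.44,-3.84,0],0],[-1,[-0.44,-3.84,0],0],[-1,[-0.44,-3.84,0],0],[-1,[-0.44,-3.84,0],0],[-1,[-0.44,-3.84,0],0]]' >/dev/null
$J '[[-1,[-0.44,-3.84,0],0],[-1,[-0.44,-3.84,0],0],[-1,[-0.44,-3.84,0],0],[-1,[-0.44,-3.84,0],0],[-1,[-0.44,-3.84,0],0]]' >/dev/null
$J '[[-1,[-0.44,-3.84,0],0],[-1,[-0.44,-3.84,0],0],[-1,[0,0,0],5.3],[-1,[0,0,0],5.3],[-1,[0,0,0],5.4]]' >/dev/null
$J '[[-1,[0,0,0],0],[-1,[0,0,0],0]]' >/dev/null
python3 go.py '[.5204,-.2335,.235]'
```

```text
t 8.5 pos [0.6007 0.2242 0.2152] yaw 163.62 tilt z [ 0.  0. -1.] q7 1.07 w 0.289 gf 58.9 F [-1.2 -0.5  2.4]
to go cm tool [ 0.1  -0.15  0.22]
t 10.33 pos [ 0.5209 -0.2322  0.3935] yaw 147.78 tilt z [-0.002  0.001 -1.   ] q7 1.54 w 0.287 gf 60.2 F [-0.6 -0.  -4.3]
to go cm tool [-0.06 -0.13 15.85]
```

```bash
J="python3 -m jog"
$J '[[-1,[0,-0.1,4],0],[-1,[0,0,4],0],[-1,[0,0,4],0],[-1,[0,0,2.5],0],[-1,[0,0,1.1],0]]' >/dev/null
$J '[[-1,[0,0,0],0],[-1,[0,0,0],0]]' >/dev/null
python3 go.py '[.5204,-.2335,.224]'
cat >r.py <<'E'
import sys;from h import *
z=float(sys.argv[1])  # underside height
u,t=snapshot("top"),snapshot("scene");s=sense();p=s["eef_pos"][:2]
red=lambda h,s,v:((h<8)|(h>172))&(s>140)&(v>40)
for n,im,box in(("top",u,(340,180,415,245)),("scene",t,(215,140,300,210))):
    for c,a,b,q in blobs(im,box,red,3):
        X=onz(n,c,z+.022)[:2];print(n,c.round(1),a,b,X.round(4),"from tcp",np.linalg.norm(X-p).round(4),np.degrees(np.arctan2(*(X-p)[::-1])).round(1))
a=cv2.resize(u[180:250,335:415],None,fx=5,fy=5);b=cv2.resize(t[140:210,210:290],None,fx=5,fy=5);cv2.imwrite(sys.argv[2],np.hstack([a,b])[:,:,::-1])
E
python3 r.py .025 pics/r1.png
```

```text
t 10.92 pos [ 0.5213 -0.2336  0.239 ] yaw 147.7 tilt z [ 0. -0. -1.] q7 1.68 w 0.284 gf 60.1 F [ 0.2 -0.1 -4.4]
to go cm tool [ 0.08 -0.04  1.5 ]
scene [255.2 167.7] 17 [250 162   8   9] [ 0.5018 -0.2605] from tcp 0.0333 -128.0
scene [253.2 175.2] 12 [252 173   3   5] [ 0.5307 -0.2207] from tcp 0.016 58.5
```

View pics/r1.png

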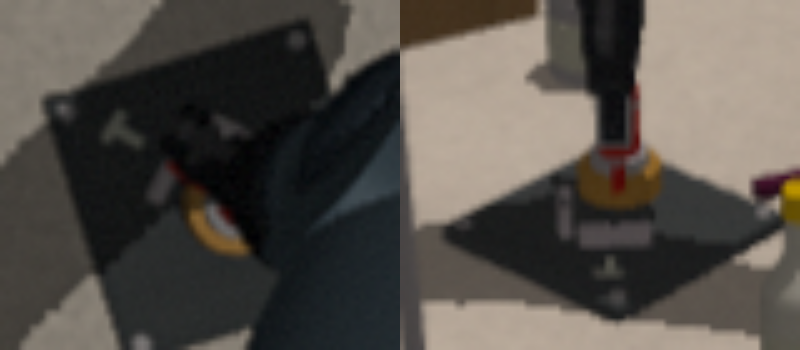

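The scene view shows the red die upright above the plate, its fin at (253.2,175.2) running straight down the picture towards the T at (251,193). I'll lower it to the plate, then push it gently into the V.

```bash
J="python3 -m jog"
$J '[[-1,[0,0,0.7],0],[-1,[0,0,0.5],0],[-1,[0,0,0.3],0],[-1,[0,0,0.1],0],[-1,[0,0,0],0]]' >/dev/null
python3 go.py '[.528,-.231,.222]'
$J '[[-1,[-0.13,0.15,0],0],[-1,[-0.13,0.15,0],0],[-1,[-0.13,0.15,0],0],[-1,[0,0,0],0]]' >/dev/null
python3 go.py '[.528,-.231,.222]'
```

```text
t 11.43 pos [ 0.5207 -0.2334  0.2225] yaw 147.63 tilt z [-0.  0. -1.] q7 1.69 w 0.29 gf 60.6 F [ 0.7 -0.4 -4.7]
to go cm tool [-0.49  0.6   0.05]
t 11.77 pos [ 0.5274 -0.2315  0.2229] yaw 147.68 tilt z [ 0.001 -0.    -1.   ] q7 1.68 w 0.283 gf 60.6 F [ 0.2  0.3 -4. ]
to go cm tool [-0.03  0.07  0.09]
```

```bash
J="python3 -m jog"
$J '[[-1,[-0.06,0.08,0.05],0],[-1,[-0.06,0.08,0.05],0],[-1,[0,0,0],0]]' >/dev/null
python3 go.py '[.528,-.231,.222]'
$J '[[-1,[-0.06,0.08,0.05],0],[-1,[0,0,0],0]]' >/dev/null
python3 go.py '[.528,-.231,.222]'
```

```text
t 12.02 pos [ 0.5281 -0.2316  0.2222] yaw 147.61 tilt z [-0.001  0.    -1.   ] q7 1.68 w 0.284 gf 60.9 F [-2.5  1.3  1.5]
to go cm tool [0.04 0.04 0.02]
t 12.18 pos [ 0.5284 -0.2317  0.2222] yaw 147.58 tilt z [-0.002  0.001 -1.   ] q7 1.68 w 0.289 gf 61.5 F [-6.   1.4  6.6]
to go cm tool [0.07 0.04 0.02]
```

Contact with one bar (force along its normal). The other bar lies along tool +y.

```bash
J="python3 -m jog"
$J '[[-1,[0,0.1,-0.03],0],[-1,[0,0.1,0],0],[-1,[0,0,0],0]]' >/dev/null
python3 go.py '[.528,-.231,.222]'
$J '[[-1,[0,0.1,0],0],[-1,[0,0.1,0],0],[-1,[0,0,0],0]]' >/dev/null
python3 go.py '[.528,-.231,.222]'
$J '[[-1,[-0.05,0.1,0],0],[-1,[0,0,0],0]]' >/dev/null
python3 go.py '[.528,-.231,.222]'
```

```text
t 12.43 pos [ 0.5295 -0.2308  0.2223] yaw 147.56 tilt z [-0.001 -0.002 -1.   ] q7 1.68 w 0.289 gf 61.2 F [-4.5 -2.   5.8]
to go cm tool [ 0.11 -0.1   0.03]
t 12.68 pos [ 0.5297 -0.2304  0.2223] yaw 147.5 tilt z [-0.002 -0.004 -1.   ] q7 1.68 w 0.291 gf 61.3 F [-6.4 -3.7  6.4]
to go cm tool [ 0.11 -0.15  0.03]
t 12.85 pos [ 0.5301 -0.2303  0.2223] yaw 147.48 tilt z [-0.004 -0.004 -1.   ] q7 1.67 w 0.289 gf 61.5 F [-7.7 -3.5  7. ]
to go cm tool [ 0.14 -0.17  0.03]
```

Both bars are pressing about equally (5.3 N and 6.6 N), so the die is home. Release, lift and check.

```bash
J="python3 -m jog"
$J '[[0.2,[0,0,0],0],[0.2,[0,0,0],0],[0.2,[0,0,0],0],[0.2,[0,0,0],0]]' >/dev/null
$J '[[0.2,[0,0,-2],0],[0.2,[0,0,-4],0],[0.2,[0,0,-4],0],[0.2,[0,0,-4],0],[0.2,[0,0,-4],0]]' >/dev/null
$J '[[0.2,[3,3,0],0],[0.2,[3,3,0],0],[0.2,[3,3,0],0],[0.2,[3,3,0],0],[0.2,[3,3,0],0]]' >/dev/null
$J '[[0.2,[3,3,0],0],[0.2,[3,3,0],0],[0.2,[3,3,0],0],[0.2,[0,0,0],0],[0.2,[0,0,0],0]]' >/dev/null
python3 go.py '[.528,-.231,.222]'
python3 r.py .012 pics/r2.png
python3 - <<'E'
from h import *
print("expected top centre",proj("top",(.528,-.231,.079)).round(1),proj("scene",(.528,-.231,.074)).round(1))
E
```

```text
t 14.43 pos [0.4589 0.1023 0.4017] yaw 148.11 tilt z [ 0.001  0.001 -1.   ] q7 0.73 w 0.605 gf 0.0 F [ 0.5 -0.7 -0. ]
to go cm tool [-23.47 -24.67  17.95]
top [370.1 211.8] 28 [366 209   9   7] [ 0.5428 -0.205 ] from tcp 0.3144 -74.7
top [383.2 217.2] 87 [377 212  13  10] [ 0.5289 -0.2393] from tcp 0.3445 -78.4
scene [251.7 164.3] 39 [248 162   8   6] [ 0.4884 -0.3096] from tcp 0.4089 -86.0
scene [252.2 172.6] 68 [248 168   9  10] [ 0.5142 -0.2585] from tcp 0.3609 -81.3
scene [252.  181.7] 13 [251 180   3   5] [ 0.5422 -0.2077] from tcp 0.3169 -74.9
expected top centre [383.9 217.1] [252.  165.6]
```

View pics/r2.png

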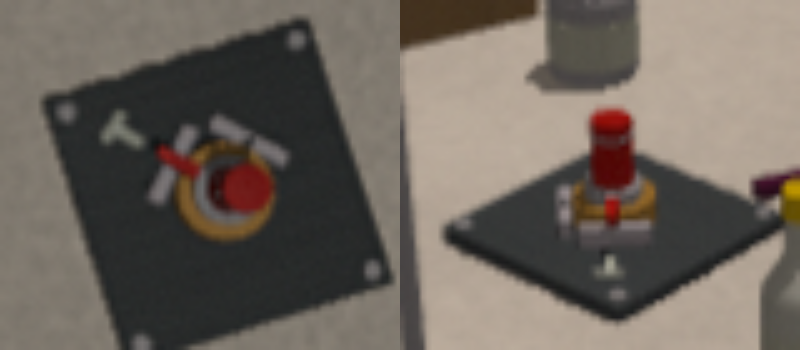

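The red die stands upright against both bars. The fin (370,212) points at the mark: 60.4° against 59.0° in the top view, 58.6° against 56.9° in the scene view. The knob matches the seat prediction to within about 1.3 px.

```bash
python3 -c "
from rig import *
print(finish_job())"
```

```text
the job is handed in; nothing more can be done
None
```

The job is handed in (no verdict was returned): the blue die stands over the blue disc in its bay, and the red die stands against both bars of the V-stop with its pointer about 1.5° off the white mark's direction (limit 5.7°), all by my own camera measurements.

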